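# Turn over the status flag of the full tube rack

## Task

One of the three bays of the rack station holds a rack completely filled with capped tubes: turn that bay's status flag right over its pivot towards you until it lies fully down on the lower half of the slope and shows its tick. Do it gently with a fingertip, without pinching the flag, and leave the other two flags, the racks and the other things on the bench as they are.

Things in the scene. Friction and masses are not known exactly. Their poses are not given: they have to be found in the camera images.
- station: Fixed steel rack station: tray 375 x 470 x 4 mm (x -75 to 300) with a flag header near the robot and three bays behind it, 150 mm apart, with 26 mm high fences (x 130 to 295) and an 18 mm front lip at x = 116. Origin on the bench top below the middle of the flags' common pivot line; x points from flags to bays (away from the robot), y left, z up. May be yawed a little.
- header (a point): Middle of the flag header's upper edge, at station x = 46, z = 125 mm. The header is a steel sheet sloping 45 degrees, face turned to the robot and up, 108 mm up the slope, 470 wide, 3 thick. The pivot line runs along station y at x = 0, z = 95 mm, 10 mm off its face. From this edge to the racks (from about x = 130) all is clear.
- flag_left (a joint): Angle (rad) of the left-hand (station y = +0.15) status flag, the one for the bay behind it. 0: lies back on the slope's upper half, ring showing, tab up and away from the robot. Grows as it swings over towards the robot; upright at 0.79. 3.14: turned right over, on its stop on the lower half, tick showing. Stiff pivot: stays where left; about 1 N at the tab moves it.
- tab_left (a point): Middle of the free end of the left flag, 75 mm from the pivot. The flag is a white plastic plate 4 mm thick, 64 wide to 55 mm from the pivot, then a tab 40 wide. At angle 0 this point is at station x = 53, z = 148 mm, past the header's upper edge so a finger fits behind it; at 3.14 at x = -53, z = 42.
- bay_left (a point): Middle of the floor of the left bay, on the tray (4 mm above the bench), 210 mm behind the pivot line.
- flag_middle (a joint): Angle (rad) of the middle (station y = 0) status flag, the one for the bay behind it. 0: lies back on the slope's upper half, ring showing, tab up and away from the robot. Grows as it swings over towards the robot; upright at 0.79. 3.14: turned right over, on its stop on the lower half, tick showing. Stiff pivot: stays where left; about 1 N at the tab moves it.
- tab_middle (a point): Middle of the free end of the middle flag, 75 mm from the pivot. The flag is a white plastic plate 4 mm thick, 64 wide to 55 mm from the pivot, then a tab 40 wide. At angle 0 this point is at station x = 53, z = 148 mm, past the header's upper edge so a finger fits behind it; at 3.14 at x = -53, z = 42.
- bay_middle (a point): Middle of the floor of the middle bay, on the tray (4 mm above the bench), 210 mm behind the pivot line.
- flag_right (a joint): Angle (rad) of the right-hand (station y = -0.15) status flag, the one for the bay behind it. 0: lies back on the slope's upper half, ring showing, tab up and away from the robot. Grows as it swings over towards the robot; upright at 0.79. 3.14: turned right over, on its stop on the lower half, tick showing. Stiff pivot: stays where left; about 1 N at the tab moves it.
- tab_right (a point): Middle of the free end of the right flag, 75 mm from the pivot. The flag is a white plastic plate 4 mm thick, 64 wide to 55 mm from the pivot, then a tab 40 wide. At angle 0 this point is at station x = 53, z = 148 mm, past the header's upper edge so a finger fits behind it; at 3.14 at x = -53, z = 42.
- bay_right (a point): Middle of the floor of the right bay, on the tray (4 mm above the bench), 210 mm behind the pivot line.
- rack_full: Loose white plastic tube rack, 148 mm (x) x 100 mm (y) x 62 mm high, 4 x 6 places, all 24 places filled with orange-capped tubes that stand to 108 mm above its underside. Stands in one of the bays. Origin: centre of its underside. Not to be moved.
- rack_part: Loose white plastic tube rack, 148 mm (x) x 100 mm (y) x 62 mm high, 4 x 6 places, only the far two rows (8 places) filled with the same tubes, to 108 mm above its underside. Stands in one of the bays. Origin: centre of its underside. Not to be moved.
- rack_empty: Loose white plastic tube rack, 148 mm (x) x 100 mm (y) x 62 mm high, 4 x 6 places, no tubes in it. Stands in one of the bays. Origin: centre of its underside. Not to be moved.
- tape_dispenser: Loose black tape dispenser, 130 x 50 x 78 mm. Origin: centre of its underside. Not to be moved.
- beaker: Loose white plastic cup, 90 mm across, 110 mm high. Origin: centre of its underside. Not to be moved.
- specimen_jar: Loose clear jar with white lid, 62 mm across, 75 mm high. Origin: centre of its underside. Not to be moved.
- tube_block: Loose cream tube block, 120 x 80 x 45 mm, four small tubes standing to 73 mm. Origin: centre of its underside. Not to be moved.

How it is judged:
By the outcome, as a careful person would: the job done as asked, in the order asked, and still so for the second after the job is handed in, with the robot touching nothing.
It also fails if it takes over 40 s, if anything falls off the work surface, if the arm or the gripper's body presses on something with over 40 N, if the wrist force passes 120 N, or if a joint passes its speed limit or range.

## Robot

A 7-joint arm with a two-finger parallel gripper is mounted at the origin on the work surface. World frame = base frame: x ahead of the robot, y to its left, z up, the work surface at z = 0. Lengths are in m, angles in rad, forces in N, time in s.
With the tool pointing down it reaches from about 0.4 to 0.85 m from the base axis. Payload 10.4 kg.
Tool frame: the origin (TCP) lies midway between the tips of the shut fingers; the grasp point (between the pads) lies 19 mm behind it (r.grasp_offset is the distance from the TCP to the grasp point, in m); z points along the fingers, y is the line along which they close (so a half turn about z gives the same grasp; the last joint's range is limited). The gripper opens to 87 mm and grips with 3 to 60 N. Pads are 19 mm wide; open, the fingers measure 117 mm over their backs; the gripper's body (75 mm by 190 mm) begins 51 mm behind the grasp point.
Start: joints at [1.145, 0.332, -0.065, 1.46, 0.022, 1.35, -0.088], TCP at [0.245, -0.575, 0.223] pointing down, gripper open.
Joint ranges: [-2.6, 2.6], [-0.5, 2.12], [-1.47, 1.34], [0.16, 2.42], [-1.27, 4.41], [0.06, 2.06], [-2.6, 2.6]. Speed limits (rad/s): [2.22, 2.22, 2.79, 2.79, 3.14, 3.14, 3.14].

## Interface

Orientations are given as a unit quaternion [x, y, z, w].
In Python, from bench import r gives the robot as it stands.
- The arm moves only by the tool drive_tool, never from a script. Its argument "moves" is a list that holds one entry, the list of rows, each a list of 7 numbers: the shift along the tool's x, y, z in m, then the turn, a rotation vector about the tool's x, y, z in rad, then the opening, from 0 (shut) to 1 (fully open). In form: [[[tx, ty, tz, ax, ay, az, jaw], ...]]. A call has 1 to 10 rows; each row shifts and turns the commanded pose from where the row before left it, along the tool's axes as they then stand; what a row does not reach is not made up. A row lasts 1/10 s, in which the tool goes at most 50 mm and 8.59 degrees, less where a joint would pass 70% of its speed; a pose out of reach is approached as far as the arm can. A call is refused whole if a number of a shift passes 0.05 or a number of a turn 0.15, either way. A call with a gripper value outside its range is refused whole. The fingers move at their own pace and stop on an object; "squeeze" is the grip in N (left out, the last holds). Time passes only in rows, so rows that do not move let the fingers close. It gives the time, the measured TCP pose, the force, the opening and the grip force at its end, in the units of the state.
- r.read_state(): the state, without advancing time (a new reading comes with each control period).
- r.camera(name): name is "scene" or "top"; returns the picture (420x560x3 uint8, red, green, blue); there is no depth.
- r.camera_info(name): a dict with "mtx" (3x3 intrinsics, pixels), "rvec" (rotation vector, rad) and "tvec" (3), from world to camera coordinates, as OpenCV has them. Camera axes: x right, y down, z forward; pixel columns grow to the right and rows downward; lengths in m; the calibration is good to about 2 mm. A picture is of the moment at which its call begins. camera_info takes no time and is no camera call.
- r.close_job(): hands the job in; it is judged then, once.
Trained networks look in the newest picture that a camera, given by its name, has taken for a name from the list of things; names that differ only in an ending like _2 or _b are one class to them, and where a whole thing is asked for, a point or a joint stands for the part that bears it (a point fixed in the world has none). Each returns a list of dicts, best first, with "conf" (0 to 1); they miss things now and then, are a little off and sometimes report something else, mostly with a low value. They report only what shows in the picture. A call takes as long as a camera call.
- r.find_in(camera, query): "bbox" ([left, top, right, bottom] in pixels, round what is visible of it).
- r.place_of(camera, query): "at" ([column, row] in pixels: a listed point, or the origin of a listed thing).
The state is a dict: "time": time; "joint_positions": joint angles; "joint_vel": joint speeds; "joint_torque": joint torques, N m; "ee_pos": TCP position; "eef_rot": TCP orientation; "ft_force": force on the tool from outside, world axes, zero at the start; "torque": the same for the moment, N m; "width": finger opening in m; "grip_force": force on a finger pad.
Only numpy, scipy, OpenCV 4.12 (cv2) and the standard library are available. Lean on these libraries where they do the work, as an engineer would, in place of code of your own. Each camera call takes 0.05 s, during which the arm holds its last target. There are 200 camera calls.

## Working session

There is one attempt and no reset: what is moved stays moved. The work goes in short steps, Python scripts to look and compute and a tool call to move; the robot and the scene stay as the last step left them, time stands still between calls to the robot, and variables do not carry over. Pictures are saved under pics/ and viewed, at most 10 in all, crops included, and the job is handed in when it is done.

Besides the shell and the picture viewer there is one more tool, called in YAML: its name, and indented under it one key for each argument. drive_tool: Moves the arm, as the interface text tells. Its arguments: {"type":"object","properties":{"moves":{"type":"array"},"squeeze":{"type":"number"}},"required":["moves"]}

```bash
mkdir -p pics
cat > h.py <<'E'
import numpy as np, cv2
from bench import r
from scipy.spatial.transform import Rotation as R
def ray(cam,px):
    i=r.camera_info(cam); K=np.array(i["mtx"],float); Rm=cv2.Rodrigues(np.array(i["rvec"],float))[0]; t=np.array(i["tvec"],float).ravel()
    return -Rm.T@t, Rm.T@np.linalg.solve(K,np.array([px[0],px[1],1.]))
def atz(cam,px,z):
    c,d=ray(cam,px); return c+d*(z-c[2])/d[2]
def proj(cam,p):
    i=r.camera_info(cam); return cv2.projectPoints(np.array(p,float).reshape(-1,1,3),np.array(i["rvec"],float),np.array(i["tvec"],float),np.array(i["mtx"],float),None)[0].reshape(-1,2)
E
python3 - <<'E'
from h import *
for c in("scene","top"):
    im=r.camera(c); cv2.imwrite(f"pics/{c}0.png",im[:,:,::-1])
    print(c,ray(c,(280,210)))
    for q,z in(("rack_full",.004),("rack_part",.004),("rack_empty",.004),("header",.125),("tab_left",.148),("tab_middle",.148),("tab_right",.148),("bay_left",.004),("bay_middle",.004),("bay_right",.004)):
        for d in r.place_of(c,q)[:2]: print(q,round(d["conf"],2),np.round(d["at"],1),atz(c,d["at"],z).round(3))
s=r.read_state();print(s["time"],s["ee_pos"],R.from_quat(s["eef_rot"]).as_matrix().round(2))
E
```

```text
scene (array([1.07532449, 0.43265671, 1.07671394]), array([-0.40130399, -0.36722577, -0.83915452]))
rack_full 0.56 [221.5 243.2] [ 0.765 -0.081  0.004]
rack_part 0.67 [196.5 211.4] [ 0.744 -0.22   0.004]
rack_empty 0.83 [253.8 281.8] [0.785 0.073 0.004]
header 0.8 [263.  189.3] [ 0.603 -0.067  0.125]
tab_left 0.68 [300.8 219.5] [0.615 0.086 0.148]
tab_middle 0.61 [265.3 183.9] [ 0.596 -0.063  0.148]
tab_right 0.46 [230.6 151.7] [ 0.583 -0.219  0.148]
bay_middle 0.57 [221.9 243.9] [ 0.766 -0.079  0.004]
top (array([0.32816133, 0.00548325, 1.47570887]), array([ 0.19792994, -0.01729513, -0.98009528]))
rack_full 0.63 [293.9 171.5] [ 0.762 -0.078  0.004]
rack_part 0.61 [338.2 172.5] [ 0.749 -0.235  0.004]
rack_empty 0.65 [254.4 169.2] [0.778 0.062 0.004]
tab_left 0.83 [251.3 205.3] [0.617 0.071 0.148]
tab_middle 0.92 [294.6 203.7] [ 0.614 -0.065  0.148]
tab_middle 0.72 [336.4 168.9] [ 0.72  -0.207  0.148]
tab_right 0.73 [343.4 211.7] [ 0.579 -0.216  0.148]
bay_left 0.9 [253.1 167.7] [0.784 0.066 0.004]
bay_left 0.35 [293.8 172.9] [ 0.757 -0.077  0.004]
bay_middle 0.26 [294.5 208.3] [ 0.628 -0.071  0.004]
bay_right 0.69 [336.6 172.4] [ 0.75  -0.229  0.004]
1.1 [ 0.24505273 -0.57500012  0.22260697] [[ 0.92  0.39  0.  ]
 [ 0.39 -0.92 -0.  ]
 [ 0.    0.   -1.  ]]
```

View both.

View pics/scene0.png

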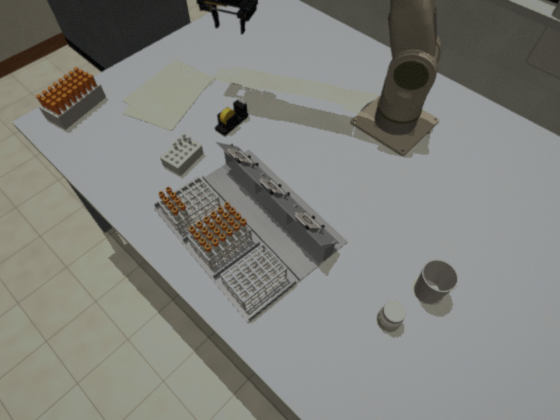

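View pics/top0.png

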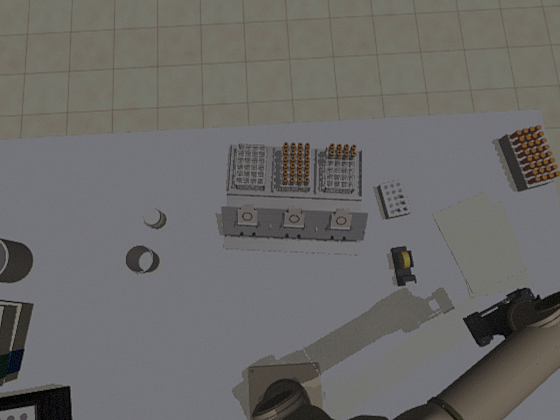

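The full rack stands in the middle bay (scene about (221,235), top about (294,170)); the full rack at far right is off the station. So the middle flag is the target. All three flags show the ring, so they are at angle 0. Next I fit the station pose.

Run:
```python
from h import *
from scipy.optimize import least_squares
P={'tl':(.053,.15,.148),'tm':(.053,0,.148),'tr':(.053,-.15,.148),'bl':(.21,.15,.004),'bm':(.21,0,.004),'br':(.21,-.15,.004),'h':(.046,0,.125)}
obs=[("scene",'h',(263,189.3)),("scene",'tl',(300.8,219.5)),("scene",'tm',(265.3,183.9)),("scene",'tr',(230.6,151.7)),
("top",'tl',(251.3,205.3)),("top",'tm',(294.6,203.7)),("top",'tr',(343.4,211.7)),("top",'bl',(253.1,167.7)),("top",'br',(336.6,172.4)),("top",'bm',(293.9,171.5)),("scene",'bm',(221.9,243.9))]
def tr(p,x): 
    c,s=np.cos(x[2]),np.sin(x[2]); p=np.array(p).reshape(-1,3); return np.c_[x[0]+c*p[:,0]-s*p[:,1],x[1]+s*p[:,0]+c*p[:,1],p[:,2]]
f=lambda x:np.concatenate([(proj(c,tr(P[k],x))[0]-o) for c,k,o in obs])
s=least_squares(f,[.557,-.057,-.1],loss='soft_l1',x_scale=[.01,.01,.1],diff_step=1e-4)
print(s.x.round(4),f(s.x).round(1).reshape(-1,2).tolist())
x=s.x
out=[]
for c,(u,v,w,h) in(("scene",(140,130,220,200)),("top",(210,130,170,140))):
    im=cv2.imread(f"pics/{c}0.png")[v:v+h,u:u+w]; k=600/h if c=="scene" else 4; k=min(k,3 if c=="scene" else 4)
    im=cv2.resize(im,None,fx=k,fy=k,interpolation=cv2.INTER_CUBIC); im=cv2.convertScaleAbs(im,alpha=1.6)
    L=[[(-.075,.235,.004),(-.075,-.235,.004),(.3,-.235,.004),(.3,.235,.004),(-.075,.235,.004)],[(.046,.235,.125),(.046,-.235,.125)]]
    for y in(.15,0,-.15): L.append([(.0,y+.032,.095),(.039,y+.032,.134),(.039,y+.02,.134),(.053,y+.02,.148),(.053,y-.02,.148),(.039,y-.02,.134),(.039,y-.032,.134),(0,y-.032,.095)])
    for l in L:
        q=((proj(c,tr(l,x))-[u,v]+.5)*k).astype(int); cv2.polylines(im,[q],False,(0,255,0) if len(l)>2 else (255,0,255),1,cv2.LINE_AA)
    cv2.imwrite(f"pics/{c}1.png",im)
```

```text
[ 0.5518 -0.0608 -0.0974] [[1.6, -0.8], [-1.9, 0.3], [-2.8, 1.1], [-0.8, 2.1], [-3.8, -0.5], [0.4, 2.9], [-0.7, -3.3], [-0.5, 2.4], [0.4, 0.9], [0.9, 0.2], [0.8, -1.7]]
```

View pics/scene1.png

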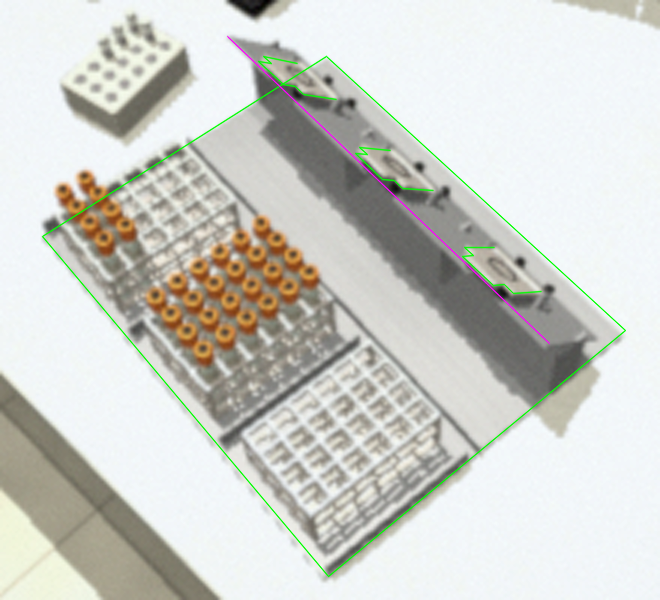

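View pics/top1.png

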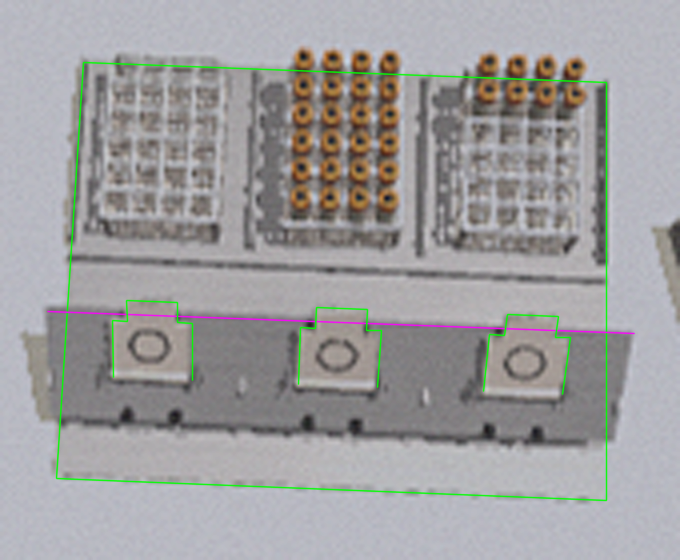

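The fit overlays well in both views, to about 3 mm: origin (0.552, -0.061), yaw -0.097. The middle rack is full and the middle tab is at top about (294,207). I shut the jaw, lift and turn the tool to line up with the station.

drive_tool:
  moves:
    - [[0, 0, -0.02, 0, 0, 0.1, 0], [0, 0, -0.02, 0, 0, 0.1, 0], [0, 0, -0.02, 0, 0, 0.1, 0], [0, 0, -0.02, 0, 0, 0.1, 0], [0, 0, -0.02, 0, 0, 0.1, 0], [0, 0, 0, 0, 0, 0, 0]]
  squeeze: 5

```text
time: 1.7
ee_pos: [0.2455, -0.5758, 0.3256]
eef_rot: [0.999, -0.05, 0.001, 0.002]
ft_force: [-0.7, -0.4, -0.9]
width: 0.0471
grip_force: 0.0
```

```bash
cat >> h.py <<'E'
def st():
    s=r.read_state(); c,sn=np.cos(-.0974),np.sin(-.0974); d=np.array(s["ee_pos"])-[.552,-.061,0]
    M=R.from_quat(s["eef_rot"]).as_matrix()
    print("t",round(s["time"],2),"station mm",(1000*np.array([c*d[0]+sn*d[1],-sn*d[0]+c*d[1],d[2]])).round(1),"yawx",round(np.arctan2(M[1,0],M[0,0]),3),"z",M[:,2].round(3),"F",np.round(s["ft_force"],1),"w",round(s["width"],3),"q",np.round(s["joint_positions"],2))
E
python3 -c "from h import *;st()"
```

```text
t 1.7 station mm [-255.  -542.2  325.6] yawx -0.1 z [ 0.002 -0.004 -1.   ] F [-0.7 -0.4 -0.9] w 0.047 q [ 1.09  0.3   0.01  1.29 -0.    1.55 -0.57]
```

drive_tool:
  moves:
    - [[0.02, -0.03, 0, 0, 0, 0, 0], [0.02, -0.03, 0, 0, 0, 0, 0], [0.02, -0.03, 0, 0, 0, 0, 0], [0.02, -0.03, 0, 0, 0, 0, 0], [0.02, -0.03, 0, 0, 0, 0, 0], [0.02, -0.03, 0, 0, 0, 0, 0], [0.02, -0.03, 0, 0, 0, 0, 0], [0.02, -0.03, 0, 0, 0, 0, 0], [0.02, -0.03, 0, 0, 0, 0, 0], [0, 0, 0, 0, 0, 0, 0]]

```text
time: 2.7
ee_pos: [0.4537, -0.3185, 0.3218]
eef_rot: [0.999, -0.043, 0.0, -0.001]
ft_force: [0.2, 0.7, 0.3]
width: 0.0006
grip_force: 0.0
```

```bash
python3 -c "from h import *;st()"
```

```text
t 2.7 station mm [ -72.8 -265.8  321.8] yawx -0.087 z [ 0.001  0.002 -1.   ] F [0.2 0.7 0.3] w 0.001 q [ 0.73  0.15 -0.22  1.48  0.03  1.52 -1.15]
```

drive_tool:
  moves:
    - [[0.019, -0.03, 0, 0, 0, 0, 0], [0.019, -0.03, 0, 0, 0, 0, 0], [0.019, -0.03, 0, 0, 0, 0, 0], [0.019, -0.03, 0, 0, 0, 0, 0], [0.019, -0.03, 0, 0, 0, 0, 0], [0.019, -0.03, 0, 0, 0, 0, 0], [0.019, -0.03, 0, 0, 0, 0, 0], [0.019, -0.03, 0, 0, 0, 0, 0], [0.019, -0.03, 0, 0, 0, 0, 0], [0, 0, 0, 0, 0, 0, 0]]

```text
time: 3.7
ee_pos: [0.6481, -0.0664, 0.3205]
eef_rot: [0.999, -0.044, -0.001, -0.001]
ft_force: [0.1, 0.3, -0.5]
width: 0.0003
grip_force: 0.0
```

```bash
python3 -c "from h import *;st()"
```

```text
t 3.7 station mm [ 96.2   3.9 320.5] yawx -0.089 z [-0.002  0.003 -1.   ] F [ 0.1  0.3 -0.5] w 0.0 q [ 0.31  0.4  -0.39  1.2   0.15  1.58 -1.72]
```

drive_tool:
  moves:
    - [[-0.002, 0.004, 0.025, 0, 0, 0, 0], [-0.002, 0, 0.025, 0, 0, 0, 0], [-0.002, 0, 0.025, 0, 0, 0, 0], [-0.002, 0, 0.025, 0, 0, 0, 0], [0, 0, 0.025, 0, 0, 0, 0], [0, 0, 0.025, 0, 0, 0, 0], [0, 0, 0.02, 0, 0, 0, 0], [0, 0, 0.012, 0, 0, 0, 0], [0, 0, 0, 0, 0, 0, 0]]

```text
time: 4.6
ee_pos: [0.6372, -0.0755, 0.1385]
eef_rot: [0.999, -0.048, -0.002, 0.0]
ft_force: [-0.1, -0.1, -0.3]
width: 0.0003
grip_force: 0.0
```

Run:
```python
from h import *
st()
im=r.camera("scene")[150:290,180:330,::-1]
cv2.imwrite("pics/s2.png",cv2.resize(im,None,fx=4,fy=4,interpolation=cv2.INTER_CUBIC))
```

```text
t 4.6 station mm [ 86.2  -6.1 138.5] yawx -0.097 z [-0.003  0.    -1.   ] F [-0.1 -0.1 -0.3] w 0.0 q [ 0.34  0.45 -0.38  1.5   0.18  1.23 -1.74]
```

View pics/s2.png

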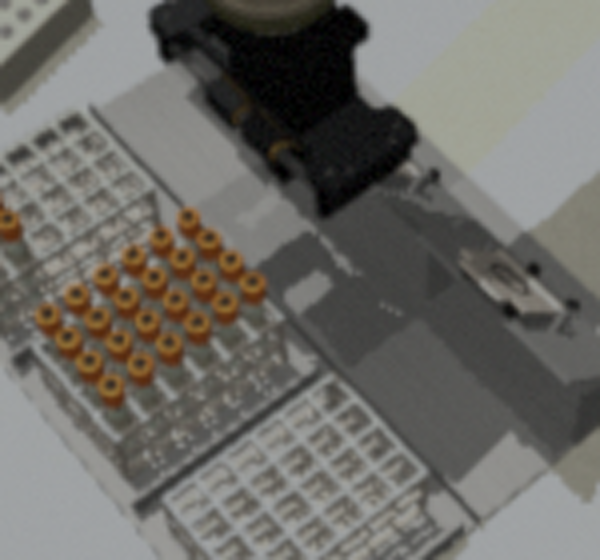

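The closed gripper is behind the middle flag, with its body hiding the tips (around (330,170) in the crop); racks are clear. Next I approach slowly in -x.

drive_tool:
  moves:
    - [[-0.008, -0.006, 0.001, 0, 0, 0, 0], [-0.008, 0, 0, 0, 0, 0, 0], [-0.004, 0, 0, 0, 0, 0, 0], [-0.004, 0, 0, 0, 0, 0, 0], [-0.004, 0, 0, 0, 0, 0, 0], [0, 0, 0, 0, 0, 0, 0]]

```text
time: 5.25
ee_pos: [0.6112, -0.0663, 0.1401]
eef_rot: [0.999, -0.049, 0.001, 0.0]
ft_force: [0.1, -0.3, 0.2]
width: 0.0004
grip_force: 0.3
```

```bash
python3 -c "from h import *;st()"
```

```text
t 5.25 station mm [ 59.4   0.5 140.1] yawx -0.097 z [ 0.001 -0.    -1.   ] F [ 0.1 -0.3  0.2] w 0.0 q [ 0.35  0.39 -0.4   1.58  0.16  1.2  -1.75]
```

drive_tool:
  moves:
    - [[-0.003, 0, 0.002, 0, 0, 0, 0], [-0.004, 0, 0, 0, 0, 0, 0], [-0.004, 0, 0, 0, 0, 0, 0], [0, 0, 0, 0, 0, 0, 0]]

```text
time: 5.65
ee_pos: [0.5995, -0.065, 0.1374]
eef_rot: [0.999, -0.049, -0.0, 0.0]
ft_force: [-0.6, -0.2, 0.1]
width: 0.0005
grip_force: 0.1
```

```bash
python3 -c "from h import *;st()"
```

```text
t 5.65 station mm [ 47.6   0.6 137.4] yawx -0.097 z [-0.001 -0.    -1.   ] F [-0.6 -0.2  0.1] w 0.0 q [ 0.35  0.37 -0.4   1.61  0.15  1.19 -1.75]
```

Run:
```python
from h import *
im=r.camera("top")[130:270,220:370,::-1]
cv2.imwrite("pics/t3.png",cv2.convertScaleAbs(cv2.resize(im,None,fx=4,fy=4,interpolation=cv2.INTER_CUBIC),alpha=1.6))
```

```text
(no output)
```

View pics/t3.png

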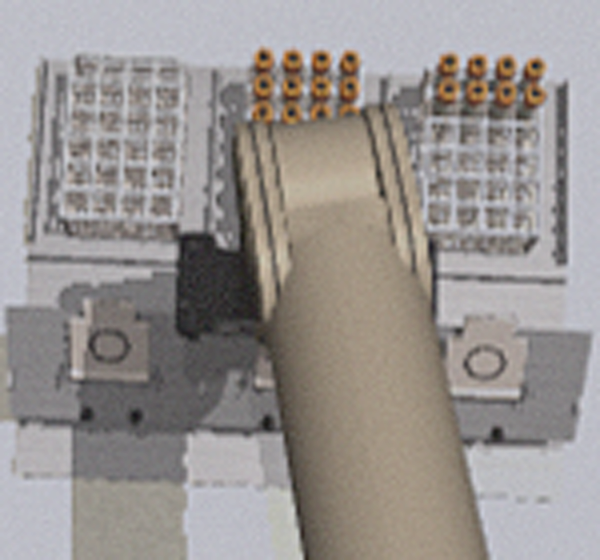

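Arm hides the middle flag in this view. The other flags are unchanged, still lying with their rings at (110,345) and (485,362). The tip is below tab height and past its edge, so the tab must be caught. I continue along the arc.

drive_tool:
  moves:
    - [[-0.005, 0, -0.002, 0, 0, 0, 0], [-0.005, 0, -0.002, 0, 0, 0, 0], [-0.005, 0, -0.002, 0, 0, 0, 0], [-0.005, 0, -0.002, 0, 0, 0, 0], [-0.005, 0, -0.002, 0, 0, 0, 0], [-0.005, 0, -0.002, 0, 0, 0, 0], [-0.005, 0, -0.001, 0, 0, 0, 0], [-0.005, 0, 0, 0, 0, 0, 0], [-0.005, 0, 0, 0, 0, 0, 0], [0, 0, 0, 0, 0, 0, 0]]

```text
time: 6.7
ee_pos: [0.5548, -0.0607, 0.1505]
eef_rot: [0.999, -0.049, -0.0, 0.0]
ft_force: [-0.0, -1.1, -0.4]
width: 0.0006
grip_force: 0.0
```

```bash
python3 -c "from h import *;st()"
```

```text
t 6.7 station mm [  2.7   0.6 150.5] yawx -0.097 z [-0. -0. -1.] F [-0.  -1.1 -0.4] w 0.001 q [ 0.38  0.27 -0.41  1.72  0.12  1.18 -1.73]
```

drive_tool:
  moves:
    - [[-0.006, 0, 0, 0, 0, 0, 0], [-0.007, 0, 0.002, 0, 0, 0, 0], [-0.007, 0, 0.003, 0, 0, 0, 0], [-0.007, 0, 0.004, 0, 0, 0, 0], [-0.006, 0, 0.005, 0, 0, 0, 0], [-0.005, 0, 0.006, 0, 0, 0, 0], [-0.004, 0, 0.006, 0, 0, 0, 0], [-0.004, 0, 0.006, 0, 0, 0, 0], [0, 0, 0, 0, 0, 0, 0]]

```text
time: 7.6
ee_pos: [0.5086, -0.0562, 0.1175]
eef_rot: [0.999, -0.049, -0.001, 0.0]
ft_force: [0.0, 0.1, -0.0]
width: 0.0008
grip_force: 0.0
```

Run:
```python
from h import *
st()
im=r.camera("scene")[130:270,200:350,::-1]
cv2.imwrite("pics/s4.png",cv2.convertScaleAbs(cv2.resize(im,None,fx=4,fy=4,interpolation=cv2.INTER_CUBIC),alpha=1.6))
```

```text
t 7.6 station mm [-43.6   0.6 117.5] yawx -0.097 z [-0.002  0.    -1.   ] F [ 0.   0.1 -0. ] w 0.001 q [ 0.4   0.2  -0.42  1.87  0.09  1.09 -1.72]
```

View pics/s4.png

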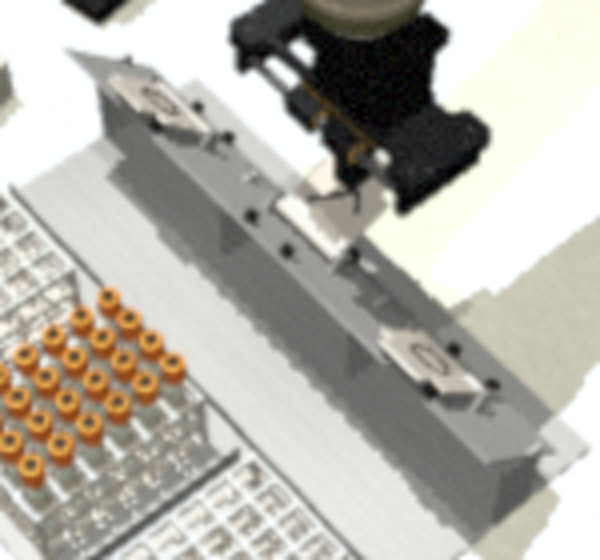

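The middle flag is over, with its tick side visible around (330,205) and the fingertip on it at (347,185). I push on down.

drive_tool:
  moves:
    - [[-0.003, 0, 0.007, 0, 0, 0, 0], [-0.003, 0, 0.007, 0, 0, 0, 0], [-0.003, 0, 0.007, 0, 0, 0, 0], [-0.003, 0, 0.007, 0, 0, 0, 0], [-0.002, 0, 0.007, 0, 0, 0, 0], [0, 0, 0.006, 0, 0, 0, 0], [0.001, 0, 0.005, 0, 0, 0, 0], [0.001, 0, 0.004, 0, 0, 0, 0], [0, 0, 0, 0, 0, 0, 0]]

```text
time: 8.55
ee_pos: [0.4975, -0.055, 0.068]
eef_rot: [0.999, -0.049, -0.0, -0.0]
ft_force: [-0.4, -0.3, 0.1]
width: 0.0007
grip_force: 0.0
```

```bash
python3 -c "from h import *;st()"
```

```text
t 8.55 station mm [-54.8   0.7  68. ] yawx -0.097 z [-0.001  0.    -1.   ] F [-0.4 -0.3  0.1] w 0.001 q [ 0.4   0.24 -0.42  1.94  0.12  0.98 -1.74]
```

drive_tool:
  moves:
    - [[0.001, 0, 0.003, 0, 0, 0, 0], [0.001, 0, 0.003, 0, 0, 0, 0], [0.001, 0, 0.003, 0, 0, 0, 0], [0, 0, 0, 0, 0, 0, 0]]

```text
time: 8.95
ee_pos: [0.5005, -0.0553, 0.0591]
eef_rot: [0.999, -0.049, -0.0, -0.0]
ft_force: [-0.1, -0.5, 0.5]
width: 0.0004
grip_force: 0.0
```

drive_tool:
  moves:
    - [[0.001, 0, 0.001, 0, 0, 0, 0], [0.001, 0, 0.001, 0, 0, 0, 0], [0, 0, 0, 0, 0, 0, 0]]

```text
time: 9.25
ee_pos: [0.5024, -0.0555, 0.0574]
eef_rot: [0.999, -0.049, -0.0, 0.0]
ft_force: [-2.0, 0.3, 0.6]
width: 0.0003
grip_force: 0.7
```

```bash
python3 -c "from h import *;st()"
```

```text
t 9.25 station mm [-49.9   0.6  57.4] yawx -0.097 z [-0.001  0.    -1.   ] F [-2.   0.3  0.6] w 0.0 q [ 0.39  0.27 -0.41  1.94  0.13  0.97 -1.75]
```

drive_tool:
  moves:
    - [[0.001, 0, 0.001, 0, 0, 0, 0], [0, 0, 0, 0, 0, 0, 0]]

```text
time: 9.45
ee_pos: [0.503, -0.0556, 0.0566]
eef_rot: [0.999, -0.049, -0.001, 0.0]
ft_force: [-5.9, 0.8, 6.3]
width: 0.0007
grip_force: 4.3
```

drive_tool:
  moves:
    - [[0.001, 0, 0.001, 0, 0, 0, 0], [0, 0, 0, 0, 0, 0, 0]]

```text
time: 9.65
ee_pos: [0.5034, -0.0556, 0.056]
eef_rot: [0.999, -0.049, -0.001, 0.0]
ft_force: [-12.1, 1.5, 15.7]
width: 0.0003
grip_force: 9.0
```

The force has risen sharply, so the flag is on its stop. I retreat off the face, then up and back.

drive_tool:
  moves:
    - [[-0.005, 0, -0.005, 0, 0, 0, 0], [-0.015, 0, -0.015, 0, 0, 0, 0], [-0.02, 0, -0.02, 0, 0, 0, 0], [-0.02, 0, -0.03, 0, 0, 0, 0], [-0.01, 0.03, -0.03, 0, 0, 0, 0], [0, 0.04, -0.03, 0, 0, 0, 0], [0, 0.04, -0.03, 0, 0, 0, 0], [0, 0.04, -0.03, 0, 0, 0, 0], [0, 0.04, 0, 0, 0, 0, 0], [0, 0, 0, 0, 0, 0, 0]]

```text
time: 10.65
ee_pos: [0.4153, -0.2436, 0.2463]
eef_rot: [0.999, -0.052, 0.001, 0.001]
ft_force: [-0.4, -0.4, -0.4]
width: 0.0005
grip_force: 0.0
```

Run:
```python
from h import *
st()
a=[cv2.resize(r.camera(c)[v:v+140,u:u+95,::-1],None,fx=4,fy=4,interpolation=cv2.INTER_CUBIC) for c,u,v in(("scene",225,120),("top",245,130))]
cv2.imwrite("pics/f5.png",cv2.convertScaleAbs(np.hstack(a),alpha=1.4))
```

```text
t 10.65 station mm [-118.3 -195.1  246.3] yawx -0.105 z [ 0.002 -0.002 -1.   ] F [-0.4 -0.4 -0.4] w 0.0 q [ 0.65  0.01 -0.21  1.78  0.    1.35 -1.24]
```

View pics/f5.png

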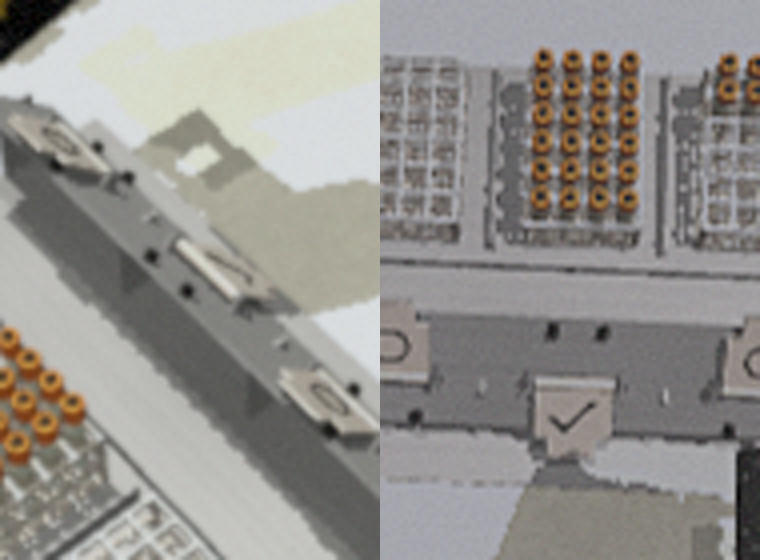

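The middle flag lies on the lower slope with its tick showing, at (572,415) in the right half. The other flags still show their rings, the racks are unmoved and the gripper is clear. I hand in.

```bash
python3 -c "
from bench import r
print(r.close_job())"
```

```text
the job is handed in; nothing more can be done
None
```

The middle bay holds the full rack; its flag is turned right over onto its stop with the tick showing, the other flags and the racks look unchanged, and the job is handed in at about 11 s.

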